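# Settle an engraving plate on its kinematic base and clamp it

### The arm

A 7-joint arm with a two-finger parallel gripper is mounted at the origin on the work surface. World frame = base frame: x ahead of the robot, y to its left, z up, the work surface at z = 0. Lengths are in m, angles in rad, forces in N, time in s.
With the tool pointing down it reaches from about 0.425 to 0.825 m from the base axis. Payload 3.6 kg.
Tool frame: the origin (TCP) lies midway between the tips of the shut fingers; the grasp point (between the pads) lies 19 mm behind it (ctrl.hold_point_z is the distance from the TCP to the grasp point, in m); z points along the fingers, y is the line along which they close (so a half turn about z gives the same grasp; the last joint's range is limited). The gripper opens to 85 mm and grips with 20 to 120 N. Pads are 22 mm wide; open, the fingers measure 114 mm over their backs; the gripper's body (76 mm by 85 mm) begins 54 mm behind the grasp point. The pads swing forward as they close: fully open they stand 13 mm farther back than shut.
Start: joints at [-1.258, 0.615, -0.013, 1.423, 0.008, 1.103, -0.04], TCP at [0.217, 0.613, 0.231] pointing down, gripper open.
Joint ranges: [-3.12, 3.12], [-0.3, 2.06], [-1.34, 1.32], [0.26, 2.42], [-1.36, 4.5], [0.01, 1.98], [-2.84, 2.84]. Speed limits (rad/s): [2.79, 2.79, 3.14, 3.14, 3.14, 3.14, 3.14].

### API

Orientations are given as a 3x3 rotation matrix whose columns are the frame's x, y, z axes.
In Python, from rig import ctrl gives the robot as it stands.
- The arm moves only by the shell command python3 -m handwheel 'ROWS'. ROWS is JSON, a list of rows, each a list of 3 entries, a list of its own where there are three numbers: the shift along the world's x, y, z each as a share of 0.3 m, from -1 to 1, then the turn, a rotation vector about the world's x, y, z each as a share of 45 degrees, from -1 to 1, then the gripper command: -1 is fully open, 1 is shut, values between are in proportion. A call has 1 to 12 rows; each row is the pose to reach, as a shift and turn from the pose commanded when the call began; what a row does not reach only later rows make up. A row lasts 1/8 s, in which the tool goes at most 62.5 mm and 10.7 degrees, less where a joint would pass 70% of its speed; a pose out of reach is approached as far as the arm can. A call with a number of a shift or a turn outside -1 to 1 is refused whole. A call with a gripper value outside its range is refused whole. The fingers move at their own pace and stop on an object; the grip force is fixed at half the most. Time passes only in rows, so rows that repeat a pose let the fingers close. It gives the time, the measured TCP pose, the force, the opening and the grip force at its end, in the units of the state.
- ctrl.sense(): the state, without advancing time (a new reading comes with each control period).
- ctrl.get_image(name): name is "scene" or "top" or "wrist"; returns the picture (400x640x3 uint8, red, green, blue); there is no depth.
- ctrl.camera_model(name): a dict with "fovy" (degrees; the focal length in pixels is half the picture's height over the tangent of half this angle, whatever the lens; pixels are square), "cx", "cy" (the principal point, pixels), "distortion" ([k1, k2, p1, p2, k3] as OpenCV has them; the pictures are not rectified), "R" (3x3) and "t" (3): a world point X has camera coordinates R X + t; the wrist camera has in their place "tool_from_camera" (4x4, takes a point from camera to tool coordinates, whose origin is the TCP and whose axes are the flange's). Camera axes: x right, y down, z forward; pixel columns grow to the right and rows downward; lengths in m; the calibration is good to about 2 mm. A picture is of the moment at which its call begins: read the wrist's pose just before it. camera_model takes no time and is no camera call.
- ctrl.sign_off(): hands the job in; it is judged then, once.
The state is a dict: "time_s": time; "joint_positions": joint angles; "qvel": joint speeds; "joint_torque": joint torques, N m; "position": TCP position; "tool_rot": TCP orientation; "wrist_force": force on the tool from outside, world axes, zero at the start; "wrist_torque": the same for the moment, N m; "width": finger opening in m; "gripper_force": force on a finger pad.
Only numpy, scipy, OpenCV 4.12 (cv2) and the standard library are available. Lean on these libraries where they do the work, as an engineer would, in place of code of your own. Each camera call takes 0.05 s, during which the arm holds its last target. There are 200 camera calls.

### The job

Lift the grey dust cover off the blue base by its knob and stand it rim down on the bench, clear of the base. Then take the engraving plate by its square post, lower it gently onto the base so that its three ball feet settle fully home (the foot at the narrow end in the cone, the other two in the groove and on the flat), and let go. Last, swing the clamp arm in over the post as far as its stop and turn the red clamp knob a quarter turn clockwise to the end, so that the pad holds the plate down; leave the hammer, the steel block and the cup of punches alone.

Things in the scene. Friction and masses are not known exactly. Their poses are not given: they have to be found in the camera images.
- base: The base, fixed to the bench: a blue round casting, 176 mm across, 20 mm thick, carrying three bright steel seats and, 115 mm from its centre on its -x side, the clamp column (26 mm thick). Origin: centre of its underside, on the bench; +x points to the cone, z up. Cone and groove blocks stand 35 mm, the flat pad 28 mm above the bench.
- cone_seat (a point): Where the ball centre of the plate's cone foot lies when home, above the cone cup (45 degree walls, mouth 22 mm across): at (50, 0, 37) mm in the base's frame.
- groove_seat (a point): The same for the groove foot, above the groove (points towards the cone, 45 degree walls, mouth 22 mm wide): at (-32, 42, 37) mm in the base's frame.
- flat_seat (a point): The same for the flat foot, above the round flat pad (30 mm across): at (-32, -42, 37) mm in the base's frame.
- cover: The grey round dust cover, 162 mm across the rim and 34 mm high, hollow below, with a round black knob on top; 100 to 170 g. At the start it stands on the base top (20 mm above the bench) over the seats. Origin: centre of its rim plane (underside); z up through the knob.
- cover_knob (a point): Point to grip on the cover's knob, on its axis 57 mm above the rim; the knob is 24 mm across and spans 40 to 70 mm above the rim, over a thinner neck down to 34 mm.
- mat: The tan leather-coloured parking mat, 170 x 170 x 4 mm, fixed on the bench, on which the plate stands at the start. Origin: centre of its underside.
- plate: The engraving plate, 0.45 to 0.7 kg: aluminium, 115 mm long (x -50 to +65 mm), tapering from 120 mm wide at -x to a narrow end 30 mm wide at +x; three ball feet below, square post on top, brass blank by the narrow end. Origin: under the post, level with the undersides of the balls, z up; the plate lies 23 to 33 mm above it. Home: right above the base's origin, 28 mm up, axes parallel to the base's.
- cone_foot (a point): Centre of the ball (18 mm diameter) under the plate's narrow end, at (50, 0, 9) mm in the plate's frame; it belongs in the cone.
- groove_foot (a point): Centre of the ball at (-32, 42, 9) mm in the plate's frame; it belongs in the groove.
- flat_foot (a point): Centre of the ball at (-32, -42, 9) mm in the plate's frame; it belongs on the flat.
- plate_post (a point): Point to grip on the plate's post: 24 x 24 mm square with sides along the plate's x and y, from 33 to 79 mm above the plate's origin; this point lies on its axis 61 mm above the origin.
- clamp_arm (a joint): Swing of the clamp arm about its column (rad). 0: over the middle of the base, at its stop; grows clockwise seen from above as it swings out, to 1.95. The arm points along the base's +x turned clockwise by this angle. Starts swung out, stays where left, moves with about 1 N at the knob. It is 115 mm long from column to knob axis, 119 to 137 mm above the bench.
- clamp_pivot (a point): On the clamp column's axis, 128 mm above the bench.
- clamp_knob (a joint): Turn of the red clamp knob on the arm's end (rad): 0 at the start, clockwise seen from above to its stop at 1.57. It lowers the pad by up to 9 mm on a spring; over the seated plate the pad touches the post at about two thirds of the turn and holds with about 8 N at the end. Needs up to 0.2 N m, stays where left. Turned down too early, the pad would strike the post's side.
- clamp_knob_grip (a point): Point to grip on the red knob: a bar 44 mm long, 13 mm thick and 36 mm high, 143 to 179 mm above the bench, the point on its axis 164 mm above the bench. At knob value 0 the bar lies along the arm, at 1.57 across it. This point's x axis runs along the bar.
- clamp_pad: The black pad, 16 mm across, on the plunger under the arm's end, below the knob. Origin: centre of its underside, 113 mm above the bench with the knob at 0; the seated plate's post top is at 107 mm.
- hammer: A bystander: hammer, 260 mm long, lying on the bench. Leave it alone.
- dapping_block: A bystander: steel dapping block, a 50 mm cube. Leave it alone.
- punch_cup: A bystander: aluminium cup, 72 mm across and 85 mm high, with punches standing 130 mm high. Leave it alone.
There are look-alikes about, which are no part of the job. Leave any turquoise look-alike of the cover alone.

How it is judged:
On the way, in this order (a step that is already met when the one before it is completed fails the run):
1. the cover stands rim down on the bench, clear of the base, let go (height (world z) of cover below 0.01 m and angle between cover's own z axis and vertical below 0.08 rad and horizontal distance between cover and base above 0.175 m and linear speed of cover below 0.02 m/s and contact force between the fingers and cover below 0.05 N), for 0.1 s.
2. the plate has settled: all three balls home in their own seats, let go, the clamp arm still swung out (distance between cone_foot and cone_seat below 0.0025 m and distance between groove_foot and groove_seat below 0.0025 m and distance between flat_foot and flat_seat below 0.0025 m and contact force between the fingers and plate below 0.05 N and linear speed of plate below 0.02 m/s and value of joint clamp_arm above 0.6 rad), for 0.2 s.
3. the arm is swung in over the post before the knob is turned down (distance between cone_foot and cone_seat below 0.0025 m and distance between groove_foot and groove_seat below 0.0025 m and distance between flat_foot and flat_seat below 0.0025 m and value of joint clamp_arm below 0.1 rad and value of joint clamp_knob below 0.6 rad), for 0.05 s.
At the end, for the whole second after the job is handed in: Each ball is within 2.5 mm of its seat's home point, the plate at rest; clamp arm below 0.08 rad, knob above 1.4 rad, pad pressing the plate with over 4 N; the cover stands rim down on the bench, at rest, its centre over 175 mm from the base's centre (distance between cone_foot and cone_seat below 0.0025 m and distance between groove_foot and groove_seat below 0.0025 m and distance between flat_foot and flat_seat below 0.0025 m and value of joint clamp_arm below 0.08 rad and value of joint clamp_knob above 1.4 rad and contact force between clamp_pad and plate above 4 N and linear speed of plate below 0.01 m/s and height (world z) of cover below 0.01 m and angle between cover's own z axis and vertical below 0.08 rad and horizontal distance between cover and base above 0.175 m and linear speed of cover below 0.02 m/s); the robot touches nothing.
It fails at once if the plate is dropped or slammed onto the seats (faster than 0.35 m/s within 20 mm of home height) (horizontal distance between plate and base below 0.04 m and z of plate in the frame of base below 0.048 m and linear speed of plate above 0.35 m/s).
It fails at once if the plate is forced against the base with more than 60 N (contact force between plate and base above 60 N).
It fails at once if a bystander is shifted by more than 30 mm (distance of any of hammer, dapping_block, punch_cup from where it was at the start of the episode above 0.03 m).
It also fails if it takes over 72 s, if anything falls off the work surface, if the arm or the gripper's body presses on something with over 40 N, if the wrist force passes 120 N, or if a joint passes its speed limit or range.

## Working session

There is one attempt and no reset: what is moved stays moved. The work goes in short steps, Python scripts to look and compute and a shell command to move; the robot and the scene stay as the last step left them, time stands still between calls to the robot, and variables do not carry over. Pictures are saved under pics/ and viewed, at most 10 in all, crops included, and the job is handed in when it is done.

```bash
ls; mkdir -p pics; cat > h.py <<'E'
import numpy as np, cv2, sys
from rig import ctrl
def cam(name):
    m=ctrl.camera_model(name); f=200/np.tan(np.radians(m["fovy"])/2)
    K=np.array([[f,0,m["cx"]],[0,f,m["cy"]],[0,0,1.]]); d=np.array(m["distortion"],float)
    if "R" in m: R=np.array(m["R"]);t=np.array(m["t"])
    else:
        s=ctrl.sense(); T=np.eye(4);T[:3,:3]=s["tool_rot"];T[:3,3]=s["position"]
        W=np.linalg.inv(T@np.array(m["tool_from_camera"])); R=W[:3,:3];t=W[:3,3]
    return K,d,R,t
def pix2w(c,px,z):
    K,d,R,t=c; u=cv2.undistortPoints(np.array(px,float).reshape(-1,1,2),K,d).reshape(-1,2)
    z=np.broadcast_to(z,len(u)); o=-R.T@t; D=np.c_[u,np.ones(len(u))]@R
    return o+D*((z-o[2])/D[:,2])[:,None]
def w2pix(c,P):
    K,d,R,t=c; return cv2.projectPoints(np.array(P,float).reshape(-1,3),cv2.Rodrigues(R)[0],t,K,d)[0].reshape(-1,2)
def snap(name,fn):
    c=cam(name); im=ctrl.get_image(name); cv2.imwrite("pics/"+fn,im[:,:,::-1]); np.savez("pics/"+fn+".npz",K=c[0],d=c[1],R=c[2],t=c[3]); return c,im
def load(fn):
    z=np.load("pics/"+fn+".npz"); return z["K"],z["d"],z["R"],z["t"]
E
python3 - <<'E'
from h import *
snap("top","top0.png"); snap("scene","scene0.png")
for n in("top","scene"):
    c=load(n+"0.png"); print(n,-c[2].T@c[3],c[2].round(2).tolist())
s=ctrl.sense(); print(s["tool_rot"],s["width"],ctrl.hold_point_z)
E
```

```text
pics
top [ 0.52855659 -0.00270044  1.22815789] [[0.01, -1.0, 0.0], [-1.0, -0.01, -0.09], [0.09, -0.0, -1.0]]
scene [1.3906377  0.58285048 0.7038576 ] [[-0.6, 0.8, -0.02], [0.43, 0.31, -0.85], [-0.67, -0.52, -0.53]]
[[-9.42828192e-01  3.33278281e-01 -7.66128642e-04]
 [ 3.33279160e-01  9.42825500e-01 -2.25320832e-03]
 [-2.86197763e-05 -2.37972304e-03 -9.99997168e-01]] 0.0849589353174084 0.0187
```

View pics/top0.png

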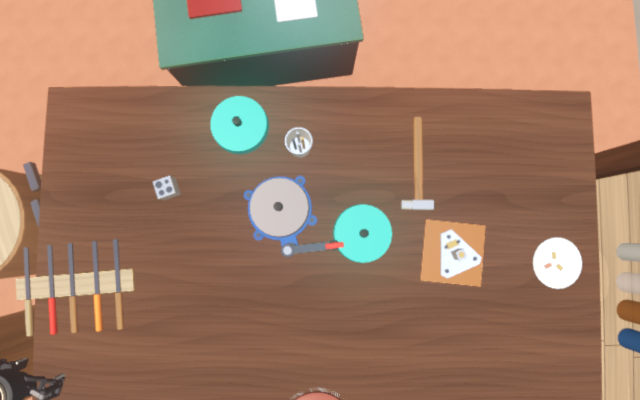

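View pics/scene0.png

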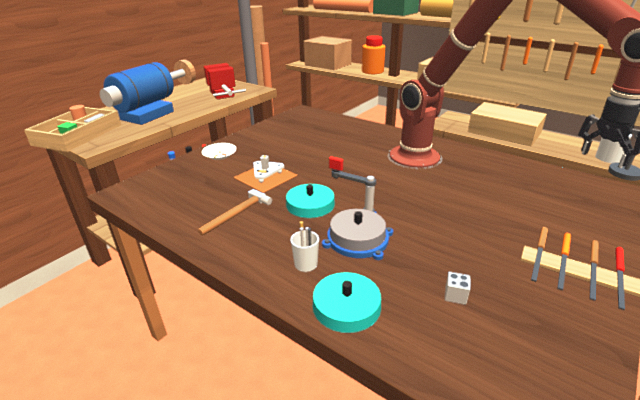

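The two pictures show the grey cover on the blue base at top (279,207). The things that could be taken for it are the turquoise lids at top (238,124) and (363,233). I choose the grey one, since it sits on the blue base with the clamp column at (288,251) and the red knob at (335,245). The plate is on the tan mat at (458,254). The white dish at (557,263) is not the plate. I'll check this in one close crop.

```bash
python3 - <<'E'
from h import *
im=cv2.imread("pics/top0.png")
f=lambda x,y,w,h:cv2.resize(im[y:y+h,x:x+w],None,fx=5,fy=5,interpolation=cv2.INTER_CUBIC)
cv2.imwrite("pics/crop0.png",np.hstack([f(240,170,90,100),f(420,205,70,100)]))
E
```

```text
(no output)
```

View pics/crop0.png

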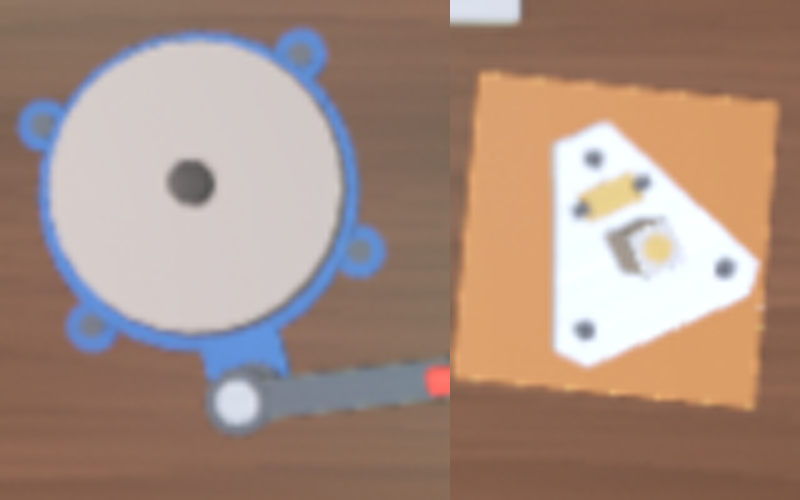

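The crop confirms it: the grey cover with its black knob at top (278.2,206.6), on the blue base, and the column top at (287.4,250.4). On the plate, the post top is at (461.4,254.8) and the foot screws at (448.6,236.6), (475,258.6) and (447,271). The brass blank is by the first screw, so that one is the cone end.

```bash
python3 - <<'E'
from h import *
c=load("top0.png")
P=pix2w(c,[[278.2,206.6],[287.4,250.4],[461.4,254.8],[448.6,236.6],[475,258.6],[447,271],[335,245],[238,122],[363,233],[298,142],[418,204],[166,188]],[.09,.145,.083,.037,.037,.037,.179,.07,.07,.1,.02,.05])
for n,p in zip("knob column post s1 s2 s3 redk turqA turqB cup hammer block".split(),P): print(n,p.round(4))
k,col=P[0],P[1]; d=k-col; print("base +x deg",np.degrees(np.arctan2(d[1],d[0])),np.hypot(*d[:2]))
s=P[3:6]; print([np.linalg.norm(s[i]-s[j]).round(4) for i,j in((0,1),(0,2),(1,2))])
v=s[0]-(s[1]+s[2])/2; print("plate +x deg",np.degrees(np.arctan2(v[1],v[0])))
E
```

```text
knob [0.597  0.1051 0.09  ]
column [0.4869 0.0759 0.145 ]
post [ 0.4753 -0.3708  0.083 ]
s1 [ 0.522  -0.3513  0.037 ]
s2 [ 0.463  -0.4227  0.037 ]
s3 [ 0.4298 -0.3456  0.037 ]
redk [ 0.5017 -0.0389  0.179 ]
turqA [0.8245 0.2186 0.07  ]
turqB [ 0.5306 -0.1159  0.07  ]
cup [0.7646 0.0554 0.1   ]
hammer [ 0.611  -0.2726  0.02  ]
block [0.6473 0.4133 0.05  ]
base +x deg 14.859265488133962 0.11390342807263548
[np.float64(0.0927), np.float64(0.0924), np.float64(0.0839)]
plate +x deg 23.510459799875818
```

Everything is found. The base's +x is at about 15°, the plate is at 23.5°, and the clamp arm is at about 1.7 rad. The cover will go near (0.47, 0.32), which is clear of everything. First I move above the knob.

```bash
python3 -m handwheel '[[[0.633,-0.847,0],[0,0,0],-1],[[0.633,-0.847,0],[0,0,0],-1],[[0.633,-0.847,0],[0,0,0],-1],[[0.633,-0.847,0],[0,0,0],-1],[[0.633,-0.847,0],[0,0,0],-1],[[0.633,-0.847,0],[0,0,0],-1]]' && python3 -m handwheel '[[[0.633,-0.847,-0.2],[0,0,0],-1],[[0.633,-0.847,-0.2],[0,0,0],-1],[[0.633,-0.847,-0.2],[0,0,0],-1],[[0.633,-0.847,-0.2],[0,0,0],-1],[[0.633,-0.847,-0.2],[0,0,0],-1],[[0.633,-0.847,-0.2],[0,0,0],-1],[[0.633,-0.847,-0.2],[0,0,0],-1]]'
```

```text
time_s: 0.85
position: [0.4108, 0.3523, 0.2311]
tool_rot: [[-0.939, 0.344, 0.002], [0.344, 0.939, -0.004], [-0.003, -0.003, -1.0]]
wrist_force: [0.4, 1.2, 0.5]
width: 0.0854
gripper_force: 0.0
time_s: 1.72
position: [0.5961, 0.1051, 0.1706]
tool_rot: [[-0.943, 0.334, -0.002], [0.334, 0.943, 0.001], [0.002, 0.0, -1.0]]
wrist_force: [-0.7, 1.2, 0.5]
width: 0.0854
gripper_force: 0.0
```

```bash
python3 -m handwheel '[[[0,0,-0.18],[0,0,0],-1],[[0,0,-0.3],[0,0,0],-1],[[0,0,-0.367],[0,0,0],-1],[[0,0,-0.367],[0,0,0],-1],[[0,0,-0.367],[0,0,0],1],[[0,0,-0.367],[0,0,0],1],[[0,0,-0.367],[0,0,0],1],[[0,0,-0.367],[0,0,0],1],[[0,0,-0.367],[0,0,0],1],[[0,0,-0.367],[0,0,0],1]]' && python3 -m handwheel '[[[0,0,0.1],[0,0,0],1],[[0,0,0.2],[0,0,0],1],[[0,0,0.3],[0,0,0],1],[[0,0,0.3],[0,0,0],1]]'
```

```text
time_s: 2.98
position: [0.5971, 0.1049, 0.0623]
tool_rot: [[-0.943, 0.333, 0.002], [0.333, 0.943, 0.001], [-0.001, 0.001, -1.0]]
wrist_force: [-1.0, 0.7, 6.1]
width: 0.0222
gripper_force: 58.5
time_s: 3.48
position: [0.5979, 0.1047, 0.1531]
tool_rot: [[-0.943, 0.334, 0.005], [0.334, 0.943, 0.001], [-0.004, 0.002, -1.0]]
wrist_force: [-0.0, 0.8, -1.9]
width: 0.0224
gripper_force: 58.8
```

```bash
python3 -m handwheel '[[[0,0.15,0],[0,0,0],1],[[0,0.33,0],[0,0,0],1],[[-0.12,0.5,0],[0,0,0],1],[[-0.27,0.65,0],[0,0,0],1],[[-0.4,0.717,0],[0,0,0],1],[[-0.423,0.717,0],[0,0,0],1],[[-0.423,0.717,0],[0,0,0],1]]' && python3 -m handwheel '[[[0,0,-0.12],[0,0,0],1],[[0,0,-0.24],[0,0,0],1],[[0,0,-0.3],[0,0,0],1],[[0,0,-0.33],[0,0,0],1],[[0,0,-0.35],[0,0,0],1],[[0,0,-0.362],[0,0,0],1],[[0,0,-0.362],[0,0,0],1]]'
```

```text
time_s: 4.35
position: [0.4692, 0.3186, 0.1501]
tool_rot: [[-0.943, 0.333, -0.001], [0.333, 0.943, -0.002], [0.0, -0.003, -1.0]]
wrist_force: [1.9, -0.2, -0.9]
width: 0.0219
gripper_force: 59.0
time_s: 5.22
position: [0.4698, 0.3198, 0.0429]
tool_rot: [[-0.943, 0.333, 0.001], [0.333, 0.943, 0.0], [-0.0, 0.001, -1.0]]
wrist_force: [0.3, -0.4, -1.5]
width: 0.0224
gripper_force: 59.0
```

```bash
python3 -m handwheel '[[[0,0,-0.005],[0,0,0],1],[[0,0,-0.008],[0,0,0],1],[[0,0,-0.008],[0,0,0],1]]' && python3 -m handwheel '[[[0,0,0],[0,0,0],-1],[[0,0,0],[0,0,0],-1],[[0,0,0],[0,0,0],-1],[[0,0,0],[0,0,0],-1],[[0,0,0.1],[0,0,0],-1],[[0,0,0.3],[0,0,0],-1],[[0,0,0.5],[0,0,0],-1],[[0,0,0.68],[0,0,0],-1],[[0,0,0.68],[0,0,0],-1]]'; python3 - <<'E'
from h import *
snap("top","top1.png")
im=cv2.imread("pics/top1.png")
cv2.imwrite("pics/crop1.png",cv2.resize(im[165:275,230:350],None,fx=5,fy=5,interpolation=cv2.INTER_CUBIC))
g=im[150:300,130:260]; cv2.imwrite("pics/crop1.png",np.hstack([cv2.resize(im[165:265,235:330],None,fx=5,fy=5,interpolation=cv2.INTER_CUBIC),cv2.resize(g,(310,500*310//310),interpolation=cv2.INTER_AREA)]))
E
```

```text
time_s: 5.6
position: [0.47, 0.3201, 0.0422]
tool_rot: [[-0.943, 0.333, 0.001], [0.333, 0.943, 0.001], [-0.001, 0.001, -1.0]]
wrist_force: [-2.4, -0.4, 9.3]
width: 0.0219
gripper_force: 59.8
time_s: 6.72
position: [0.472, 0.3213, 0.2493]
tool_rot: [[-0.943, 0.333, 0.009], [0.333, 0.943, 0.007], [-0.006, 0.009, -1.0]]
wrist_force: [0.8, -0.5, 0.6]
width: 0.0856
gripper_force: 0.0
```

View pics/crop1.png

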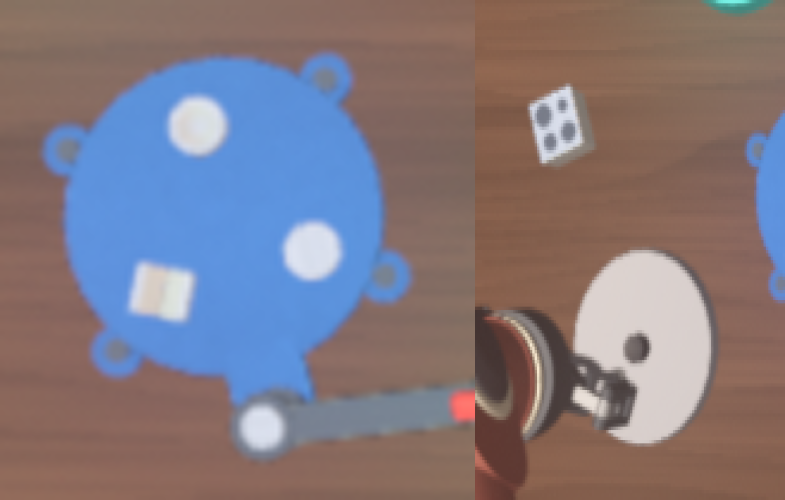

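The cover stands upright on the bench and is released. The seats are exposed at crop (198,125) for the cone, (162,292) for the groove and (313,250) for the flat.

```bash
python3 - <<'E'
from h import *
def fit(obj,w):
    o=obj-obj.mean(0);q=w-w.mean(0)
    a=np.arctan2((o[:,0]*q[:,1]-o[:,1]*q[:,0]).sum(),(o*q).sum())
    R=np.array([[np.cos(a),-np.sin(a)],[np.sin(a),np.cos(a)]]); t=w.mean(0)-R@obj.mean(0)
    return np.degrees(a),t,np.linalg.norm(o@R.T-q,axis=1)
F=np.array([[.05,0],[-.032,.042],[-.032,-.042]])
c=load("top1.png")
s=(np.array([[198,125],[162,292],[313,250]])+.5)/5-.5+[235,165]
print("base",fit(F,pix2w(c,s,[.035,.035,.028])[:,:2]))
p=(np.array([[593-450,158],[585-450,330],[725-450,268]])+.5)/5-.5+[420,205]
print("plate",fit(F,pix2w(c,p,.037)[:,:2]))
p=(np.array([[657-450,249]])+.5)/5-.5+[420,205]; print("post",pix2w(c,p,.083))
p=(np.array([[262,427]])+.5)/5-.5+[235,165]; print("col",pix2w(c,p,.145))
im=cv2.imread("pics/top1.png"); 
hsv=cv2.cvtColor(im,cv2.COLOR_BGR2HSV); m=((hsv[...,0]>100)&(hsv[...,0]<118)&(hsv[...,1]>110)).astype(np.uint8)
m[:160]=0;m[270:]=0;m[:,:240]=0;m[:,330:]=0
m=cv2.morphologyEx(m,cv2.MORPH_CLOSE,np.ones((15,15))) ; m=cv2.morphologyEx(m,cv2.MORPH_OPEN,cv2.getStructuringElement(2,(41,41)))
y,x=np.nonzero(m); print("disc",m.sum(),pix2w(c,[[x.mean(),y.mean()]],.02))
s=ctrl.sense(); print(s["joint_positions"])
E
```

```text
base (np.float64(16.04470882854912), array([0.59834929, 0.1081824 ]), array([0.00015908, 0.00028126, 0.000149  ]))
plate (np.float64(23.421771923510416), array([ 0.47693941, -0.37026554]), array([0.00036409, 0.00012602, 0.00025936]))
post [[ 0.47631836 -0.36972731  0.083     ]]
col [[0.48788302 0.0768453  0.145     ]]
disc 3209 [[0.59688021 0.10820359 0.02      ]]
[-0.66757263  0.47056249  0.04794011  1.64922748 -0.02555528  1.01777003
  0.61946661]
```

Base: (0.598, 0.108), yaw 16°. Plate: (0.477, −0.370), yaw 23.4°. I'll grip the post along the plate's y, which means turning the tool by −137°, and travel there in stages.

```bash
python3 -m handwheel '[[[0.267,-0.9,0.05],[0,0,-1],-1],[[0.267,-0.9,0.05],[0,0,-1],-1],[[0.267,-0.9,0.05],[0,0,-1],-1],[[0.267,-0.9,0.05],[0,0,-1],-1],[[0.267,-0.9,0.05],[0,0,-1],-1],[[0.267,-0.9,0.05],[0,0,-1],-1]]' && python3 -m handwheel '[[[0,-0.9,0],[0,0,-1],-1],[[0,-0.9,0],[0,0,-1],-1],[[0,-0.9,0],[0,0,-1],-1],[[0,-0.9,0],[0,0,-1],-1],[[0,-0.9,0],[0,0,-1],-1],[[0,-0.9,0],[0,0,-1],-1]]' && python3 -m handwheel '[[[-0.245,-0.5,-0.2],[0,0,-1],-1],[[-0.245,-0.5,-0.2],[0,0,-1],-1],[[-0.245,-0.5,-0.2],[0,0,-1],-1],[[-0.245,-0.5,-0.2],[0,0,-1],-1],[[-0.245,-0.5,-0.2],[0,0,-1],-1],[[-0.245,-0.5,-0.2],[0,0,-1],-1],[[-0.245,-0.5,-0.2],[0,0,-1],-1]]'; python3 - <<'E'
from h import *
s=ctrl.sense(); R=np.array(s["tool_rot"]); print(np.degrees(np.arctan2(R[1,1],R[0,1])),s["joint_positions"],s["position"])
snap("wrist","w1.png")
E
```

```text
time_s: 7.52
position: [0.5491, 0.0458, 0.2575]
tool_rot: [[-0.425, 0.905, -0.003], [0.905, 0.425, -0.003], [-0.001, -0.004, -1.0]]
wrist_force: [0.3, 0.4, -0.0]
width: 0.0856
gripper_force: 0.0
time_s: 8.28
position: [0.5493, -0.2196, 0.2578]
tool_rot: [[0.333, 0.943, -0.002], [0.943, -0.333, 0.002], [0.001, -0.003, -1.0]]
wrist_force: [-0.1, -0.2, -0.5]
width: 0.0856
gripper_force: 0.0
time_s: 9.15
position: [0.4774, -0.3687, 0.1993]
tool_rot: [[0.9, 0.435, 0.001], [0.435, -0.9, 0.001], [0.001, -0.0, -1.0]]
wrist_force: [-0.6, 0.6, 0.3]
width: 0.0853
gripper_force: 0.0
-64.1976199307715 [ 0.21534719  0.65778577  0.69806575  1.62283074 -0.47550309  1.03728371
 -0.06287719] [ 0.47735373 -0.36866641  0.19930788]
```

View pics/w1.png

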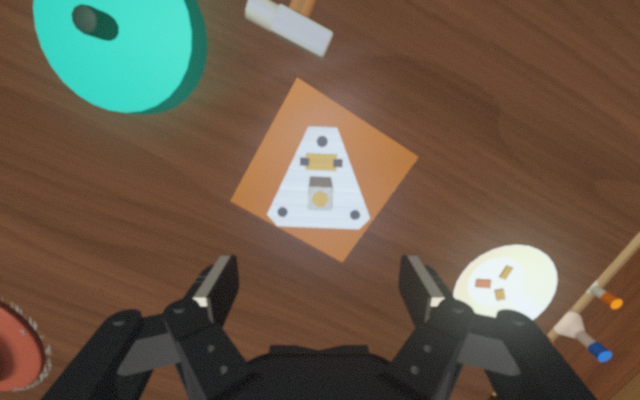

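The wrist view shows the plate's screws at (322,141) for the cone, (282,212) for the groove and (355,215) for the flat, with the post top at (320,198).

```bash
cat >> h.py <<'E'
def fit(obj,w):
    o=obj-obj.mean(0);q=w-w.mean(0)
    a=np.arctan2((o[:,0]*q[:,1]-o[:,1]*q[:,0]).sum(),(o*q).sum())
    R=np.array([[np.cos(a),-np.sin(a)],[np.sin(a),np.cos(a)]]); t=w.mean(0)-R@obj.mean(0)
    return np.degrees(a),t,np.linalg.norm(o@R.T-q,axis=1)
F=np.array([[.05,0],[-.032,.042],[-.032,-.042]])
E
python3 - <<'E'
from h import *
c=load("w1.png")
a,t,r=fit(F,pix2w(c,[[322,141],[282,212],[355,215]],.037)[:,:2]); post=pix2w(c,[[320,198]],.083)[0]
print(a,t,r,post)
E
```

```text
23.28814220665656 [ 0.47530605 -0.3722512 ] [0.00081477 0.00070707 0.00069375] [ 0.47642336 -0.3716485   0.083     ]
```

```bash
python3 -m handwheel '[[[-0.002,-0.004,-0.1],[0,0,-0.048],-1],[[-0.002,-0.004,-0.3],[0,0,-0.048],-1],[[-0.002,-0.004,-0.44],[0,0,-0.048],-1],[[-0.002,-0.004,-0.51],[0,0,-0.048],-1],[[-0.002,-0.004,-0.51],[0,0,-0.048],-1],[[-0.002,-0.004,-0.51],[0,0,-0.048],1],[[-0.002,-0.004,-0.51],[0,0,-0.048],1],[[-0.002,-0.004,-0.51],[0,0,-0.048],1],[[-0.002,-0.004,-0.51],[0,0,-0.048],1],[[-0.002,-0.004,-0.51],[0,0,-0.048],1],[[-0.002,-0.004,-0.51],[0,0,-0.048],1]]' && python3 -m handwheel '[[[0,0,0.05],[0,0,0],1],[[0,0,0.2],[0,0,0],1],[[0,0,0.4],[0,0,0],1],[[0,0,0.6],[0,0,0],1],[[0,0,0.747],[0,0,0],1],[[0,0,0.747],[0,0,0],1]]'
```

```text
time_s: 10.58
position: [0.4758, -0.3717, 0.047]
tool_rot: [[0.918, 0.397, 0.001], [0.397, -0.918, -0.0], [0.001, 0.001, -1.0]]
wrist_force: [-0.8, 1.2, 5.5]
width: 0.0236
gripper_force: 59.3
time_s: 11.32
position: [0.476, -0.3733, 0.2739]
tool_rot: [[0.918, 0.396, 0.006], [0.396, -0.918, -0.005], [0.003, 0.007, -1.0]]
wrist_force: [0.1, -0.0, -5.6]
width: 0.0233
gripper_force: 60.2
```

```bash
python3 -m handwheel '[[[0.03,0.1,0],[0,0,-0.03],1],[[0.08,0.28,0],[0,0,-0.06],1],[[0.12,0.46,0],[0,0,-0.1],1],[[0.16,0.64,0],[0,0,-0.13],1],[[0.203,0.799,0],[0,0,-0.163],1]]' && python3 -m handwheel '[[[0.05,0.18,0],[0,0,0],1],[[0.1,0.36,0],[0,0,0],1],[[0.14,0.54,0],[0,0,0],1],[[0.17,0.7,0],[0,0,0],1],[[0.203,0.77,0],[0,0,0],1],[[0.203,0.799,0],[0,0,0],1],[[0.203,0.799,-0.1],[0,0,0],1],[[0.203,0.799,-0.25],[0,0,0],1],[[0.203,0.799,-0.4],[0,0,0],1],[[0.203,0.799,-0.5],[0,0,0],1],[[0.203,0.799,-0.5],[0,0,0],1]]'; python3 - <<'E'
from h import *
s=ctrl.sense(); R=np.array(s["tool_rot"]); print(np.degrees(np.arctan2(R[1,1],R[0,1])),s["joint_positions"],s["position"])
snap("wrist","w2.png"); snap("top","top2.png"); snap("scene","sc2.png")
f=lambda n,x,y,w,h,k:cv2.resize(cv2.imread("pics/"+n)[y:y+h,x:x+w],(int(w*k),int(h*k)),interpolation=cv2.INTER_CUBIC)
a=f("w2.png",120,40,400,300,1); b=f("sc2.png",310,150,100,100,3)
cv2.imwrite("pics/crop2.png",np.hstack([a,b]))
E
```

```text
time_s: 11.95
position: [0.535, -0.1283, 0.2674]
tool_rot: [[0.961, 0.276, -0.006], [0.276, -0.961, 0.002], [-0.005, -0.004, -1.0]]
wrist_force: [0.1, -0.6, -5.2]
width: 0.0232
gripper_force: 60.2
time_s: 13.32
position: [0.5938, 0.1065, 0.1169]
tool_rot: [[0.962, 0.274, -0.009], [0.274, -0.962, -0.002], [-0.009, -0.001, -1.0]]
wrist_force: [-0.8, -0.2, -5.2]
width: 0.0234
gripper_force: 60.0
-74.10428882579639 [-0.62218228  0.77631957  0.71205794  1.69814115 -0.6147306   0.91420093
 -0.95193691] [0.59378521 0.10652321 0.11694905]
```

View pics/crop2.png

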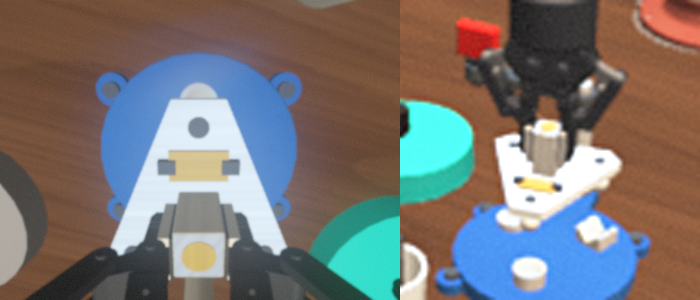

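```bash
python3 -m handwheel '[[[0,0,-0.03],[0,0,0],1],[[0,0,-0.06],[0,0,0],1],[[0,0,-0.09],[0,0,0],1],[[0,0,-0.1],[0,0,0],1],[[0,0,-0.1],[0,0,0],1],[[0,0,-0.1],[0,0,0],1]]'; python3 - <<'E'
from h import *
c,im=snap("wrist","w3.png"); s=ctrl.sense();print(s["position"],s["tool_rot"][2])
print("cone seat proj",w2pix(c,[[.598+.05*np.cos(.28),.1082+.05*np.sin(.28),.035]]))
E
```

```text
time_s: 14.22
position: [0.5976, 0.1078, 0.0906]
tool_rot: [[0.961, 0.276, 0.001], [0.276, -0.961, -0.0], [0.001, 0.0, -1.0]]
wrist_force: [-0.8, 0.4, -4.3]
width: 0.0234
gripper_force: 60.3
[0.59763682 0.10781538 0.0906444 ] [ 7.92852514e-04  2.02073950e-04 -9.99999665e-01]
cone seat proj [[316.90883286 153.48828473]]
```

```bash
python3 -m handwheel '[[[0,0,-0.02],[0,0,0],1],[[0,0,-0.035],[0,0,0],1],[[0,0,-0.045],[0,0,0],1],[[0,0,-0.05],[0,0,0],1],[[0,0,-0.05],[0,0,0],1]]' && python3 -m handwheel '[[[0,0,-0.005],[0,0,0],1],[[0,0,-0.008],[0,0,0],1],[[0,0,-0.008],[0,0,0],1]]'; python3 - <<'E'
from h import *
s=ctrl.sense();print(s["position"],s["wrist_force"],s["wrist_torque"])
E
```

```text
time_s: 14.9
position: [0.5973, 0.1079, 0.0752]
tool_rot: [[0.961, 0.276, -0.0], [0.276, -0.961, -0.0], [-0.0, -0.0, -1.0]]
wrist_force: [-0.7, -0.0, -4.3]
width: 0.0232
gripper_force: 60.3
time_s: 15.28
position: [0.5973, 0.1079, 0.0729]
tool_rot: [[0.961, 0.276, -0.0], [0.276, -0.961, 0.0], [-0.0, -0.0, -1.0]]
wrist_force: [0.5, 1.5, -5.0]
width: 0.0233
gripper_force: 60.3
[0.59725752 0.10792488 0.07285596] [ 0.5178164   1.48537021 -4.9857543 ] [-0.05769193  0.00698902  0.01314688]
```

```bash
python3 -m handwheel '[[[0,0,-0.003],[0,0,0],1],[[0,0,-0.003],[0,0,0],1]]' && python3 -m handwheel '[[[0,0,-0.003],[0,0,0],1],[[0,0,-0.003],[0,0,0],1]]' | sed -n 2,4p
```

```text
time_s: 15.52
position: [0.5973, 0.1079, 0.072]
tool_rot: [[0.961, 0.276, -0.0], [0.276, -0.961, 0.0], [-0.0, -0.0, -1.0]]
wrist_force: [0.2, 0.2, -4.6]
width: 0.0232
gripper_force: 60.3
position: [0.5975, 0.1078, 0.0713]
tool_rot: [[0.961, 0.276, 0.0], [0.276, -0.961, 0.0], [0.0, 0.0, -1.0]]
wrist_force: [0.2, 0.8, -2.5]
```

```bash
python3 -m handwheel '[[[0,0,-0.003],[0,0,0],1],[[0,0,-0.003],[0,0,0],1]]' | grep -E 'pos|force' && python3 -m handwheel '[[[0,0,0],[0,0,0],0.3],[[0,0,0],[0,0,0],0.3],[[0,0,0],[0,0,0],0.1],[[0,0,0],[0,0,0],0.1]]'; python3 - <<'E'
from h import *
snap("wrist","w4.png");snap("top","top4.png")
E
```

```text
position: [0.5975, 0.1078, 0.0711]
wrist_force: [-2.8, 0.4, 4.3]
gripper_force: 61.7
time_s: 16.52
position: [0.5974, 0.1079, 0.0701]
tool_rot: [[0.961, 0.276, 0.0], [0.276, -0.961, -0.0], [0.0, 0.0, -1.0]]
wrist_force: [-0.9, -0.8, 0.5]
width: 0.0383
gripper_force: 0.0
```

```bash
python3 -m handwheel '[[[0,0,0.05],[0,0,0],0],[[0,0,0.15],[0,0,0],-0.2],[[0,0,0.3],[0,0,0],-1],[[0,0,0.5],[0,0,0],-1],[[0,0,0.6],[0,0,0],-1],[[0,0,0.6],[0,0,0],-1],[[0,0,0.6],[0,0,0],-1]]'; python3 - <<'E'
from h import *
c,im=snap("wrist","w5.png");snap("top","top5.png")
print(w2pix(c,np.c_[F@np.array([[.961,.276],[-.276,.961]])+[.598,.1082],[.061]*3]).round(1))
a=cv2.imread("pics/w5.png")[60:260,200:440]; b=cv2.imread("pics/top5.png")[165:265,235:330]
cv2.imwrite("pics/crop5.png",cv2.resize(a,None,fx=3.3,fy=3,interpolation=cv2.INTER_CUBIC)[:600,:800])
cv2.imwrite("pics/crop5.png",cv2.resize(a,(720,600),interpolation=cv2.INTER_CUBIC))
E
```

```text
time_s: 17.5
position: [0.5966, 0.1081, 0.2498]
tool_rot: [[0.961, 0.276, -0.001], [0.276, -0.961, 0.001], [-0.001, -0.001, -1.0]]
wrist_force: [-0.1, -0.1, -0.5]
width: 0.0854
gripper_force: 0.0
[[318.1 134.6]
 [284.5 201.8]
 [351.8 201.8]]
```

View pics/crop5.png

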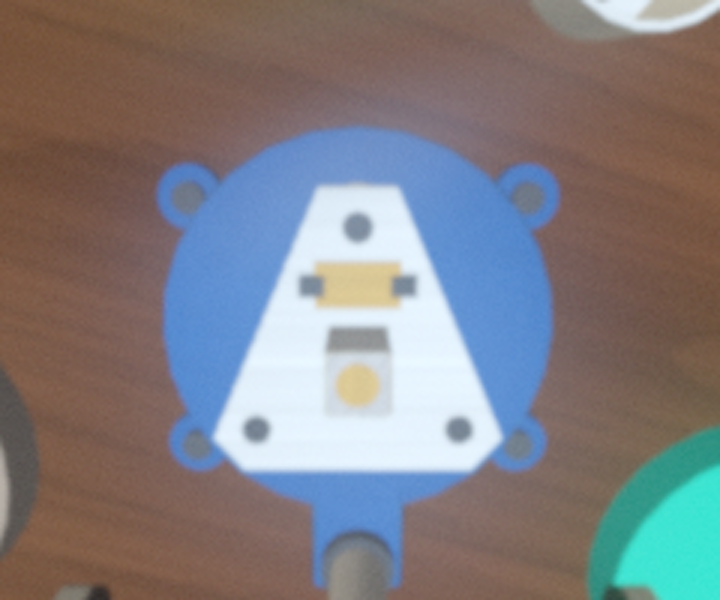

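The screws at wrist (318.9,135.5), (285.2,202.8) and (352.8,202.8) match the predicted home pose to within 1 px, at the right scale. The plate is seated and square on the base. Next is the red knob: go above it with the tool turned by +82.5° and look.

```bash
python3 -m handwheel '[[[-0.158,-0.243,0],[0,0,0.917],-1],[[-0.158,-0.243,0],[0,0,0.917],-1],[[-0.158,-0.243,0],[0,0,0.917],-1],[[-0.158,-0.243,0],[0,0,0.917],-1],[[-0.158,-0.243,0],[0,0,0.917],-1]]' && python3 -m handwheel '[[[-0.158,-0.243,0],[0,0,0.917],-1],[[-0.158,-0.243,0],[0,0,0.917],-1],[[-0.158,-0.243,0],[0,0,0.917],-1],[[-0.158,-0.243,0],[0,0,0.917],-1],[[-0.158,-0.243,0],[0,0,0.917],-1],[[-0.158,-0.243,0],[0,0,0.917],-1],[[-0.158,-0.243,0],[0,0,0.917],-1]]'; python3 - <<'E'
from h import *
c,im=snap("wrist","w6.png");s=ctrl.sense();R=np.array(s["tool_rot"]); print(np.degrees(np.arctan2(R[1,1],R[0,1])),s["joint_positions"])
E
```

```text
time_s: 18.23
position: [0.5493, 0.0349, 0.2493]
tool_rot: [[0.542, 0.84, -0.002], [0.84, -0.542, 0.0], [-0.001, -0.002, -1.0]]
wrist_force: [0.6, -1.0, -0.1]
width: 0.0853
gripper_force: 0.0
time_s: 19.1
position: [0.5025, -0.0377, 0.25]
tool_rot: [[-0.147, 0.989, -0.001], [0.989, 0.147, -0.0], [-0.0, -0.001, -1.0]]
wrist_force: [0.1, 0.7, 0.0]
width: 0.085
gripper_force: 0.0
8.503165090023357 [-0.29064304  0.39417678  0.4573668   1.82062588 -0.20614532  0.97421028
  0.40132235]
```

View pics/w6.png

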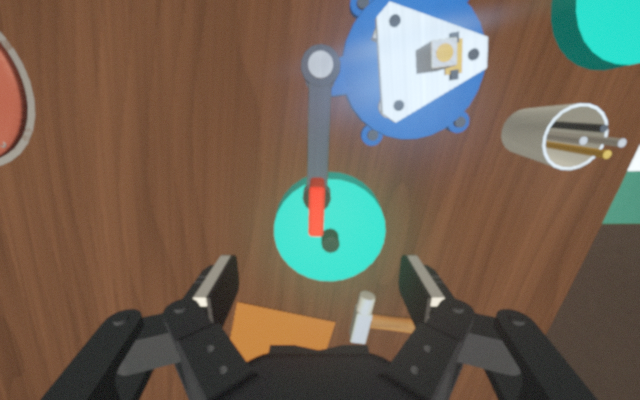

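The wrist view shows the red bar from (317,180) to (316,236), in line with the arm. The column top is at (320,64). The arm is swung out over the turquoise lid, well above it. I'll fit the bar as a box against the red mask.

```bash
python3 - <<'E'
from h import *
from scipy.optimize import minimize
c=load("w6.png"); im=cv2.imread("pics/w6.png").astype(int)
m=((im[...,2]>170)&(im[...,1]<110)&(im[...,0]<110)).astype(np.uint8); m[:150]=0;m[260:]=0;m[:,:280]=0;m[:,360:]=0
ys,xs=np.nonzero(m); print(m.sum(),xs.min(),xs.max(),ys.min(),ys.max())
C=np.array([[x,y] for x in(-.022,.022) for y in(-.0065,.0065)])
def cost(p,k=8):
    x,y,a=p; r=np.array([[np.cos(a),-np.sin(a)],[np.sin(a),np.cos(a)]]); q=C@r.T+[x,y]
    P=np.r_[np.c_[q,[.143]*4],np.c_[q,[.179]*4]]
    h=cv2.convexHull(((w2pix(c,P))*16).round().astype(np.int32).reshape(-1,1,2))
    g=np.zeros((400*1,640),np.uint8); cv2.fillConvexPoly(g,h,1,shift=4)
    return (g!=m).sum()
best=min(((cost((x,y,a)),x,y,a) for x in np.arange(.49,.52,.001) for y in np.arange(-.055,-.02,.001) for a in np.radians(np.arange(-88,-74,2))))
r=minimize(cost,best[1:],method="Nelder-Mead",options=dict(initial_simplex=np.array(best[1:])+np.array([[0,0,0],[.002,0,0],[0,.002,0],[0,0,.04]])))
print(best,r.x[:2],np.degrees(r.x[2]),r.fun)
b=np.array([.598,.1082])-.115*np.array([np.cos(np.radians(16)),np.sin(np.radians(16))]); d=r.x[:2]-b
print("pivot",b,"arm",np.degrees(np.arctan2(d[1],d[0])),np.hypot(*d)); print("coltop",pix2w(c,[[320,64]],.14))
E
```

```text
694 309 324 180 235
(np.int64(321), np.float64(0.501), np.float64(-0.04299999999999999), np.float64(-1.4311699866353502)) [ 0.50090495 -0.04285373] -82.20507777562986 316.0
pivot [0.4874549 0.0765017] arm -83.57052081366706 0.12011088181322926
coltop [[0.48695163 0.07604454 0.14      ]]
```

```bash
python3 - <<'E'
from h import *
c=load("w6.png"); im=cv2.imread("pics/w6.png").astype(int)
m=((im[...,2]>2.2*im[...,1])&(im[...,2]>60)).astype(np.uint8); m[:150]=0;m[260:]=0;m[:,:290]=0;m[:,350:]=0
ys,xs=np.nonzero(m); print(m.sum(),xs.min(),xs.max(),ys.min(),ys.max())
for y in range(174,242,4): print(y,im[y,316][::-1],m[y].nonzero()[0][[0,-1]] if m[y].any() else "")
C=np.array([[x,y] for x in(-.022,.022) for y in(-.0065,.0065)])
for th in(-81,-82.5,-84):
    a=np.radians(th); u=np.array([np.cos(a),np.sin(a)]); r=np.array([[u[0],-u[1]],[u[1],u[0]]]); q=C@r.T+np.array([.4873,.0763])+.115*u
    print(th,(q.mean(0)).round(4),[w2pix(c,np.c_[q,[z]*4]).round(0).tolist() for z in(.143,.179)])
E
```

```text
630 309 323 180 234
174 [113 123 128] 
178 [161  86  77] 
182 [172  78  62] [314 316]
186 [201  85  66] [311 322]
190 [252  97  74] [309 323]
194 [254  98  77] [310 323]
198 [253  95  72] [310 323]
202 [253 100  77] [309 323]
206 [254 102  80] [310 323]
210 [254 105  80] [310 321]
214 [254 106  79] [310 321]
218 [253 104  81] [310 321]
222 [254 107  81] [310 321]
226 [254 107  81] [310 321]
230 [254 110  85] [310 321]
234 [248 112  86] [314 319]
238 [ 93 228 209] 
-81 [ 0.5053 -0.0373] [[[314.0, 175.0], [328.0, 175.0], [315.0, 220.0], [328.0, 220.0]], [[313.0, 186.0], [330.0, 185.0], [314.0, 236.0], [330.0, 236.0]]]
-82.5 [ 0.5023 -0.0377] [[[311.0, 175.0], [326.0, 175.0], [311.0, 220.0], [324.0, 220.0]], [[310.0, 185.0], [327.0, 186.0], [310.0, 236.0], [325.0, 236.0]]]
-84 [ 0.4993 -0.0381] [[[309.0, 175.0], [323.0, 175.0], [307.0, 219.0], [321.0, 220.0]], [[307.0, 185.0], [324.0, 186.0], [306.0, 236.0], [321.0, 236.0]]]
```

The bar is at about (0.501, −0.038) and the arm points at −83.2° (1.73 rad). I'll lower onto the bar, close once (the arm gives way and aligns), then open to a loose cage.

```bash
python3 -m handwheel '[[[-0.007,-0.001,-0.1],[0,0,-0.038],-1],[[-0.007,-0.001,-0.22],[0,0,-0.038],-1],[[-0.007,-0.001,-0.31],[0,0,-0.038],-1],[[-0.007,-0.001,-0.347],[0,0,-0.038],-1],[[-0.007,-0.001,-0.347],[0,0,-0.038],-1],[[-0.007,-0.001,-0.347],[0,0,-0.038],0],[[-0.007,-0.001,-0.347],[0,0,-0.038],1],[[-0.007,-0.001,-0.347],[0,0,-0.038],1],[[-0.007,-0.001,-0.347],[0,0,-0.038],1],[[-0.007,-0.001,-0.347],[0,0,-0.038],1],[[-0.007,-0.001,-0.347],[0,0,-0.038],1]]' && python3 -m handwheel '[[[0,0,0],[0,0,0],0.53],[[0,0,0],[0,0,0],0.53]]'; python3 - <<'E'
import numpy as np
p=np.array([.4873,.0763]); th=-83.2
for call,ths in enumerate([(-75,-66,-57,-48),(-40,-31,-22,-13),(-5,3,11,15)]):
    f=lambda t:p+.115*np.array([np.cos(np.radians(t)),np.sin(np.radians(t))])
    for t in ths: print(call,((f(t)-f(th))/.3).round(3).tolist(),round((t-th)/45,3))
    th=ths[-1]
E
```

```text
time_s: 20.52
position: [0.5007, -0.0382, 0.1465]
tool_rot: [[-0.119, 0.993, 0.001], [0.993, 0.119, 0.0], [0.0, 0.001, -1.0]]
wrist_force: [-0.4, 0.4, 4.5]
width: 0.0125
gripper_force: 60.6
time_s: 20.78
position: [0.5002, -0.0382, 0.1458]
tool_rot: [[-0.119, 0.993, -0.001], [0.993, 0.119, -0.0], [0.0, -0.001, -1.0]]
wrist_force: [0.4, 0.3, 1.1]
width: 0.0204
gripper_force: 0.0
0 [0.054, 0.01] 0.182
0 [0.111, 0.03] 0.382
0 [0.163, 0.059] 0.582
0 [0.211, 0.096] 0.782
1 [0.037, 0.038] 0.178
1 [0.072, 0.087] 0.378
1 [0.099, 0.141] 0.578
1 [0.117, 0.199] 0.778
2 [0.008, 0.053] 0.178
2 [0.009, 0.106] 0.356
2 [0.003, 0.159] 0.533
2 [-0.003, 0.185] 0.622
```

Width 12.5 mm, so the bar is held and the cage is now open to 20 mm. Swing.

```bash
python3 -m handwheel '[[[0.054,0.01,0],[0,0,0.182],0.53],[[0.111,0.03,0],[0,0,0.382],0.53],[[0.163,0.059,0],[0,0,0.582],0.53],[[0.211,0.096,0],[0,0,0.782],0.53]]' && python3 -m handwheel '[[[0.037,0.038,0],[0,0,0.178],0.53],[[0.072,0.087,0],[0,0,0.378],0.53],[[0.099,0.141,0],[0,0,0.578],0.53],[[0.117,0.199,0],[0,0,0.778],0.53]]' && python3 -m handwheel '[[[0.008,0.053,0],[0,0,0.178],0.53],[[0.009,0.106,0],[0,0,0.356],0.53],[[0.003,0.159,0],[0,0,0.533],0.53],[[-0.003,0.185,0],[0,0,0.622],0.53],[[-0.003,0.185,0],[0,0,0.622],0.53]]'
```

```text
time_s: 21.28
position: [0.563, -0.0103, 0.1455]
tool_rot: [[-0.673, 0.74, -0.003], [0.74, 0.673, -0.001], [0.001, -0.003, -1.0]]
wrist_force: [-2.1, -0.2, 1.5]
width: 0.0201
gripper_force: 0.9
time_s: 21.78
position: [0.5988, 0.049, 0.1455]
tool_rot: [[-0.975, 0.221, -0.001], [0.221, 0.975, -0.002], [0.001, -0.002, -1.0]]
wrist_force: [-0.8, -2.1, -0.4]
width: 0.0203
gripper_force: 0.9
time_s: 22.4
position: [0.5976, 0.1063, 0.1457]
tool_rot: [[-0.966, -0.26, -0.001], [-0.26, 0.966, 0.0], [0.001, 0.001, -1.0]]
wrist_force: [0.3, 0.3, -0.3]
width: 0.0201
gripper_force: 0.0
```

```bash
python3 -m handwheel '[[[-0.002,0.007,0],[0,0,0.02],0.53],[[-0.004,0.013,0],[0,0,0.022],0.53],[[-0.004,0.013,0],[0,0,0.022],0.53]]' | grep -E "pos|force" ;  python3 -m handwheel '[[[-0.002,0.006,0],[0,0,0],0.53],[[-0.002,0.006,0],[0,0,0],0.53]]' | grep -E "pos|force"
```

```text
position: [0.5967, 0.1093, 0.146]
wrist_force: [0.1, -0.4, -0.5]
gripper_force: 0.4
position: [0.5962, 0.1113, 0.1461]
wrist_force: [-0.3, -1.4, -0.9]
gripper_force: 0.7
```

```bash
for i in 1; do python3 -m handwheel '[[[-0.001,0.005,0],[0,0,0],0.53],[[-0.001,0.005,0],[0,0,0],0.53]]' | grep -E "pos|force"; done; python3 -m handwheel '[[[-0.001,0.005,0],[0,0,0],0.53],[[-0.001,0.005,0],[0,0,0],0.53]]' | grep -E "pos|force"
```

```text
position: [0.5962, 0.1114, 0.1461]
wrist_force: [2.6, -4.9, -0.7]
gripper_force: 2.3
position: [0.5962, 0.1114, 0.1461]
wrist_force: [2.0, -7.3, -0.2]
gripper_force: 3.4
```

The arm is at its stop (7 N, no more motion). Centre on the bar and grip it.

```bash
python3 -m handwheel '[[[0.005,-0.022,0],[0,0,0],0.53],[[0.005,-0.022,0],[0,0,0],0.53],[[0.005,-0.022,0],[0,0,0],1],[[0.005,-0.022,0],[0,0,0],1],[[0.005,-0.022,0],[0,0,0],1],[[0.005,-0.022,0],[0,0,0],1]]' && python3 -m handwheel '[[[0,0,0],[0,0,-0.2],1],[[0,0,0],[0,0,-0.4],1],[[0,0,0],[0,0,-0.6],1],[[0,0,0],[0,0,-0.8],1],[[0,0,0],[0,0,-1],1],[[0,0,0],[0,0,-1],1]]'; python3 - <<'E'
from h import *
print(ctrl.sense()["wrist_torque"])
E
```

```text
time_s: 24.28
position: [0.5971, 0.1079, 0.1464]
tool_rot: [[-0.961, -0.276, 0.0], [-0.276, 0.961, -0.0], [-0.0, -0.0, -1.0]]
wrist_force: [0.3, -2.0, 2.6]
width: 0.0122
gripper_force: 58.9
time_s: 25.02
position: [0.5972, 0.1082, 0.1464]
tool_rot: [[-0.876, 0.483, 0.001], [0.483, 0.876, -0.0], [-0.001, 0.0, -1.0]]
wrist_force: [-0.2, -1.7, 3.1]
width: 0.0121
gripper_force: 59.2
[-4.06703956e-01  3.16074663e-04 -1.48731416e-01]
```

```bash
python3 -m handwheel '[[[0,0,0],[0,0,-0.2],1],[[0,0,0],[0,0,-0.4],1],[[0,0,0],[0,0,-0.6],1],[[0,0,0],[0,0,-0.8],1],[[0,0,0],[0,0,-0.95],1],[[0,0,0],[0,0,-1],1],[[0,0,0],[0,0,-1],1]]'; python3 -m handwheel '[[[0,0,0],[0,0,-0.04],1],[[0,0,0],[0,0,-0.04],1]]';  python3 - <<'E'
from h import *
s=ctrl.sense();R=np.array(s["tool_rot"]);print(s["wrist_torque"],np.degrees(np.arctan2(R[1,1],R[0,1])))
E
```

```text
time_s: 25.9
position: [0.5975, 0.1082, 0.1464]
tool_rot: [[-0.278, 0.961, 0.001], [0.961, 0.278, 0.001], [0.0, 0.001, -1.0]]
wrist_force: [0.5, -2.0, 4.9]
width: 0.0127
gripper_force: 59.3
time_s: 26.15
position: [0.5976, 0.1079, 0.1464]
tool_rot: [[-0.248, 0.969, 0.001], [0.969, 0.248, -0.001], [-0.001, 0.001, -1.0]]
wrist_force: [0.3, -1.9, 4.4]
width: 0.0119
gripper_force: 59.7
[-0.41887989 -0.2939319   0.72594151] 14.388088064976708
```

The torque has jumped at 91.6° of turn, so the knob is at its end. Release and retreat.

```bash
python3 -m handwheel '[[[0,0,0],[0,0,0.04],1],[[0,0,0],[0,0,0.04],0],[[0,0,0],[0,0,0.04],-1],[[0,0,0],[0,0,0.04],-1],[[0,0,0],[0,0,0.04],-1],[[0,0,0.1],[0,0,0.04],-1],[[0,0,0.25],[0,0,0.04],-1],[[0,0,0.4],[0,0,0.04],-1],[[0,0,0.4],[0,0,0.04],-1],[[0,0,0.4],[0,0,0.04],-1]]'; python3 - <<'E'
from h import *
snap("wrist","w7.png");snap("scene","sc7.png")
a=cv2.imread("pics/w7.png")[:,120:520];b=cv2.resize(cv2.imread("pics/sc7.png")[160:300,300:440],(400,400),interpolation=cv2.INTER_CUBIC)
cv2.imwrite("pics/crop7.png",np.hstack([a,b]))
E
```

```text
time_s: 27.4
position: [0.5963, 0.1081, 0.2654]
tool_rot: [[-0.276, 0.961, -0.002], [0.961, 0.276, 0.0], [0.001, -0.001, -1.0]]
wrist_force: [-0.6, 0.1, -0.5]
width: 0.0857
gripper_force: 0.0
```

View pics/crop7.png

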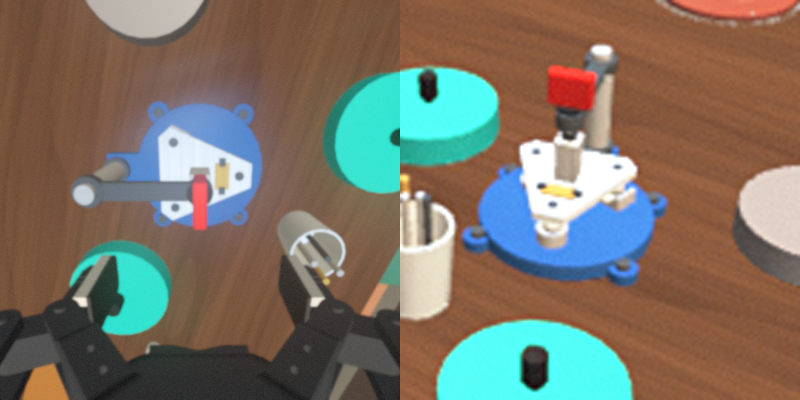

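The arm is over the post, with the knob at (200,190) and the bar across it. The pad is on the post, the plate is seated on its three seats, the grey cover stands on the bench and the gripper is clear. Handing in.

```bash
python3 -c "
from rig import ctrl
print(ctrl.sign_off())"
```

```text
the job is handed in; nothing more can be done
None
```

I handed the job in at about 27.5 s with no verdict shown: in the last pictures the cover stands on the bench, the plate sits on its three seats and the clamp arm is over the post. The knob was turned about 92° to its stop; I did not measure the pad force.

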